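# Craft room: shut the glue gun's booth and open the pot's booth

### The job

Gluing is over and both clear booths were left half open: slide the sash of the booth with the glue gun inside all the way down, so that the hot gun is shut away, and slide the sash of the booth with the terracotta pot inside all the way up, so that the pot can be taken out. Leave both sashes standing so.

Things in the scene. Friction and masses are not known exactly. Their poses are not given: they have to be found in the camera images.
- gun_sash (a joint): height of the sash of the booth holding the white hot-glue gun (lying flat, about 160 x 100 mm): 0 = fully down (shut), 0.12 = fully up at its stop. The sash, a clear pane in aluminium rails, 194 mm wide, 0.35 kg, slides vertically at the booth's front (robot side). Friction of about 8 N holds it wherever it is left: 12 N lifts it, 5 N pushes it down.
- gun_handle (a point): centre of the handle bar on top of the gun booth's sash: dark steel, level, 14 mm square section, 120 mm long, on two 10 mm posts 55 mm either side of the centre; between them it is free to grip. Centre 215 mm above the table when fully down, 335 mm fully up. z up, y along the bar, x into the booth, away from the robot. Below the bar 49 mm of open air, then the sash's top rail.
- pot_sash (a joint): height of the sash of the booth holding the terracotta pot (90 mm across and high): 0 = fully down, 0.12 = fully up at its stop. Same sash and friction. The booths are fixed, side by side, either may be on the left, turned up to 12 degrees. Each: 220 mm wide, clear walls, clear roof 165 mm above the table reaching 210 mm back from the sash.
- pot_handle (a point): centre of the handle bar on top of the pot booth's sash; same bar, heights and axes as gun_handle. In both booths the guide posts stand 104 mm either side of the bar's centre and rise to 267 mm above the table; a grey vent stub 18 mm high stands on the roof 160 mm behind the sash.

How it is judged:
At the end, for the whole second after the job is handed in: The glue gun's sash is within 15 mm of fully down, the pot's sash is within 15 mm of fully up, and both stand still (value of joint gun_sash below 0.015 m and value of joint pot_sash above 0.105 m and not (velocity of joint gun_sash above 0.01 m/s) and velocity of joint each of gun_sash, pot_sash above -0.01 m/s and not (velocity of joint pot_sash above 0.01 m/s)); the robot touches nothing.
It also fails if it takes over 45 s, if anything falls off the work surface, if the arm or the gripper's body presses on something with over 40 N, if the wrist force passes 120 N, or if a joint passes its speed limit or range.

### The arm

A 7-joint arm with a two-finger parallel gripper is mounted at the origin on the work surface. World frame = base frame: x ahead of the robot, y to its left, z up, the work surface at z = 0. Lengths are in m, angles in rad, forces in N, time in s.
With the tool pointing down it reaches from about 0.4 to 0.85 m from the base axis. Payload 10.4 kg.
Tool frame: the origin (TCP) lies between the finger pads; the fingertips stand ahead of it and the grasp point (between the pads) lies 5 mm behind it (manip.tip_extent is the z of the fingertips in the tool frame, in m); z points along the fingers, y is the line along which they close (so a half turn about z gives the same grasp; the last joint's range is limited). The gripper opens to 85 mm and grips with 20 to 120 N. Pads are 22 mm wide; open, the fingers measure 114 mm over their backs; the gripper's body (76 mm by 85 mm) begins 54 mm behind the grasp point. The pads swing forward as they close: fully open they stand 13 mm farther back than shut.
Start: joints at [1.239, 0.332, -0.065, 1.46, 0.022, 1.35, -0.088], TCP at [0.19, -0.595, 0.245] pointing down, gripper open.
Joint ranges: [-2.6, 2.6], [-0.5, 2.12], [-1.47, 1.34], [0.16, 2.42], [-1.27, 4.41], [0.06, 2.06], [-2.6, 2.6]. Speed limits (rad/s): [2.22, 2.22, 2.79, 2.79, 3.14, 3.14, 3.14].

### API

Orientations are given as a unit quaternion [x, y, z, w].
In Python, from workcell import status, viewer, manip gives the robot as it stands.
- The arm moves only by the tool play_rows, never from a script. Its argument "plan" is one flat list of numbers, 7 for each row, row after row: the turn, a rotation vector about the tool's x, y, z in degrees, then the shift along the tool's x, y, z in m, then the opening, from 0 (shut) to 1 (fully open). In form: [ax, ay, az, dx, dy, dz, grip, ax, ay, az, dx, dy, dz, grip, ...]. A call has 1 to 20 rows; each row is the pose to reach, as a shift and turn from the pose commanded when the call began, along the tool's axes at that moment; what a row does not reach only later rows make up. A row lasts 1/8 s, in which the tool goes at most 62.5 mm and 10.7 degrees, less where a joint would pass 70% of its speed; a pose out of reach is approached as far as the arm can. A call with a gripper value outside its range is refused whole. The fingers move at their own pace and stop on an object; "squeeze" is the grip in N (left out, the last holds). Time passes only in rows, so rows that repeat a pose let the fingers close. It gives the time, the measured TCP pose, the force, the opening and the grip force at its end, in the units of the state.
- status.get_obs(): the state, without advancing time (a new reading comes with each control period).
- viewer.camera(name): name is "scene" or "top"; returns the picture (400x640x3 uint8, red, green, blue); there is no depth.
- viewer.camera_model(name): a dict with "fx", "fy", "cx", "cy" (pixels), "D" ([k1, k2, p1, p2, k3] as OpenCV has them; the pictures are not rectified), "R" (3x3) and "t" (3): a world point X has camera coordinates R X + t. Camera axes: x right, y down, z forward; pixel columns grow to the right and rows downward; lengths in m; the calibration is good to about 2 mm. A picture is of the moment at which its call begins. camera_model takes no time and is no camera call.
- manip.hand_in(): hands the job in; it is judged then, once.
The state is a dict: "clock": time; "joint_pos": joint angles; "joint_velocities": joint speeds; "tau": joint torques, N m; "position": TCP position; "ee_rot": TCP orientation; "ft_force": force on the tool from outside, world axes, zero at the start; "torque": the same for the moment, N m; "grip_width": opening from 0.0 (shut) to 1.0 (fully open); "grasp_force": force on a finger pad.
Only numpy, scipy, OpenCV 4.12 (cv2) and the standard library are available. Lean on these libraries where they do the work, as an engineer would, in place of code of your own. Each camera call takes 0.05 s, during which the arm holds its last target. There are 200 camera calls.

## Working session

There is one attempt and no reset: what is moved stays moved. The work goes in short steps, Python scripts to look and compute and a tool call to move; the robot and the scene stay as the last step left them, time stands still between calls to the robot, and variables do not carry over. Pictures are saved under pics/ and viewed, at most 10 in all, crops included, and the job is handed in when it is done.

Besides the shell and the picture viewer there is one more tool, called after "Request:" by a JSON object that holds its "api" and its "payload". play_rows: Moves the arm, as the interface text tells. Its arguments: {"type":"object","properties":{"plan":{"type":"array","items":{"type":"number"}},"squeeze":{"type":"number"}},"required":["plan"]}

```bash
mkdir -p pics; python3 - <<'E'
from workcell import status, viewer, manip
import cv2
for n in("scene","top"):
    cv2.imwrite(f"pics/{n}0.png",viewer.camera(n)[:,:,::-1]); m=viewer.camera_model(n);print(n,m)
o=status.get_obs();print(o['position'],o['ee_rot'],o['clock'],manip.tip_extent)
E
```

```text
scene {'fx': 502.2142745472542, 'fy': 502.2142745472542, 'cx': 317.36263055897126, 'cy': 191.11924010852024, 'D': array([-0.09872923,  0.        ,  0.        ,  0.        ,  0.        ]), 'R': array([[-0.9450987 , -0.32671368,  0.00682812],
       [-0.31460801,  0.90403197, -0.28939246],
       [ 0.08837563, -0.27565262, -0.95718618]]), 't': array([0.5114834 , 0.19347226, 0.92664897])}
top {'fx': 496.0860953657809, 'fy': 496.0860953657809, 'cx': 317.9212485037148, 'cy': 198.43447465264862, 'D': array([-0.10377825,  0.        ,  0.        ,  0.        ,  0.        ]), 'R': array([[-0.01675394, -0.99980991,  0.00997216],
       [-0.99338843,  0.0155118 , -0.11374888],
       [ 0.11357257, -0.01181197, -0.99345949]]), 't': array([0.00381753, 0.55190274, 1.05721175])}
[ 0.18985983 -0.59514835  0.24463045] [ 9.88101360e-01  1.53802896e-01 -1.23964533e-04 -5.96443534e-04] 0.1 0.014
```

View pics/scene0.png

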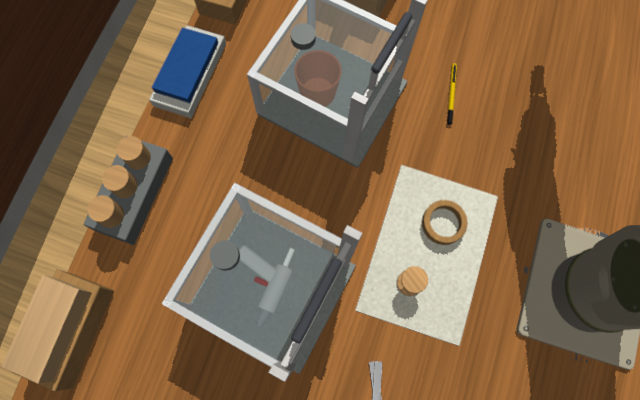

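View pics/top0.png

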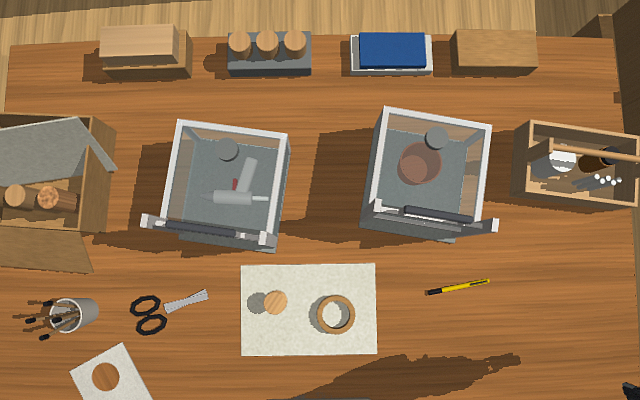

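The gun booth is on the left (top view: bar about (163..240, 223..233)) and the pot booth on the right (bar about (404..473, 208..221)). In the scene view the gun bar runs (297,337)-(345,257) and the pot bar (375,68)-(410,18).

```bash
cat > h.py <<'E'
import cv2, numpy as np
from workcell import viewer
def bars(img,roi):
    """longest dark, grey blob in roi -> minAreaRect long-axis end points"""
    x0,y0,x1,y1=roi; c=img[y0:y1,x0:x1].astype(int)
    m=((c.max(2)<85)&(c.max(2)-c.min(2)<14)).astype(np.uint8)
    n,l,s,_=cv2.connectedComponentsWithStats(m,connectivity=8)
    k=1+np.argmax(s[1:,4]); p=np.argwhere(l==k)[:,::-1].astype(np.float32)+[x0,y0]
    r=cv2.minAreaRect(p.astype(np.float32)); b=cv2.boxPoints(r)
    if np.linalg.norm(b[0]-b[1])>np.linalg.norm(b[1]-b[2]): b=np.roll(b,-1,0)
    return (b[0]+b[1])/2,(b[2]+b[3])/2,r
def ray(n,uv):
    M=viewer.camera_model(n);K=np.array([[M['fx'],0,M['cx']],[0,M['fy'],M['cy']],[0,0,1]])
    q=cv2.undistortPoints(np.array([[uv]],float),K,M['D'])[0,0]
    R=M['R'];d=R.T@[q[0],q[1],1];return -R.T@M['t'],d/np.linalg.norm(d)
def tri(a,b):
    (o1,d1),(o2,d2)=a,b
    s=np.linalg.lstsq(np.c_[d1,-d2],o2-o1,rcond=None)[0]
    p,q=o1+s[0]*d1,o2+s[1]*d2;return (p+q)/2,np.linalg.norm(p-q)
ROI={'gun':{'scene':(285,240,355,350),'top':(145,210,265,245)},'pot':{'scene':(365,5,420,80),'top':(390,195,490,235)}}
E
python3 - <<'E'
from h import *
im={n:cv2.imread(f'pics/{n}0.png') for n in('scene','top')}
for b in ROI:
    e={}
    for n in im:
        p,q,r=bars(im[n],ROI[b][n])
        e[n]=sorted([p,q],key=lambda v:v[0] if n=='top' else -v[1]); print(b,n,np.round(e[n],1).tolist(),np.round(r[1],1))
    P=[tri(ray('scene',e['scene'][i]),ray('top',e['top'][i])) for i in(0,1)]
    d=P[0][0]-P[1][0]
    print(b,np.round(P[0][0],4),np.round(P[1][0],4),'gaps',P[0][1].round(4),P[1][1].round(4),'len',np.linalg.norm(d).round(4),'yaw',np.degrees(np.arctan2(-d[0],d[1])).round(1),'mid',np.round((P[0][0]+P[1][0])/2,4))
cr=[cv2.resize(im[n][y0:y1,x0:x1],(390,290),interpolation=cv2.INTER_NEAREST) for b in ROI for n,(x0,y0,x1,y1) in ROI[b].items()]
cv2.imwrite('pics/c1.png',np.vstack([np.hstack(cr[:2]),np.hstack(cr[2:])]))
E
```

```text
gun scene [[288.8999938964844, 350.5], [337.8999938964844, 257.5]] [ 13.  105.1]
gun top [[153.10000610351562, 224.5], [235.1999969482422, 231.5]] [82.4 12.5]
gun [0.4843 0.2677 0.3107] [0.4685 0.1367 0.2876] gaps 0.006 0.0017 len 0.134 yaw -6.9 mid [0.4764 0.2022 0.2991]
pot scene [[376.20001220703125, 79.69999694824219], [415.5, 14.100000381469727]] [21.3 76.5]
pot top [[403.0, 208.1999969482422], [471.29998779296875, 220.39999389648438]] [69.4  8.8]
pot [ 0.503  -0.1506  0.2523] [ 0.4768 -0.2587  0.2913] gaps 0.0084 0.0086 len 0.1178 yaw -13.6 mid [ 0.4899 -0.2046  0.2718]
```

View pics/c1.png

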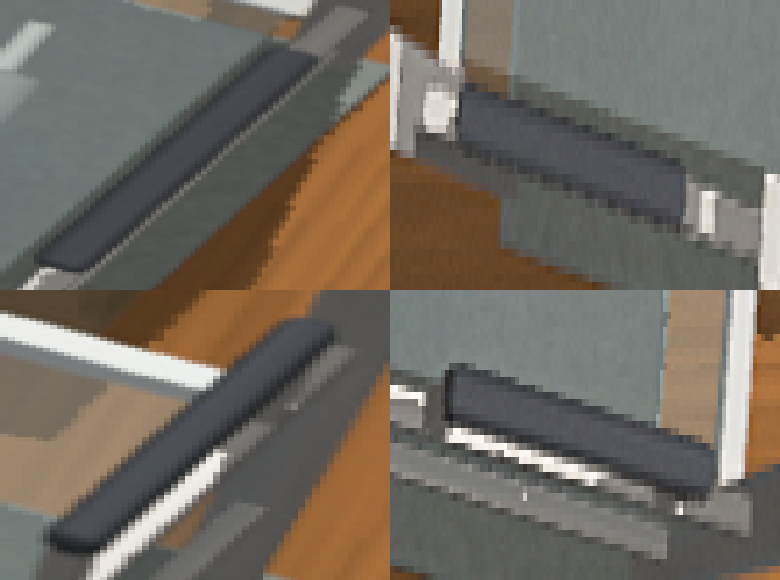

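Crop: the bars are clean bluish-dark strips. My grey mask leaked into rails in the scene view, so I'll tighten by hue.

```bash
sed -i 's/^    m=.*/    m=((c.max(2)<95)\&(c[...,0]-c[...,2]>=5)\&(c[...,0]-c[...,1]>=4)).astype(np.uint8)/' h.py
cat > m.py <<'E'
from h import *
def measure(im,only=ROI):
  for b in only:
    e={}
    for n in im:
        p,q,r=bars(im[n],ROI[b][n])
        e[n]=sorted([p,q],key=lambda v:v[0] if n=='top' else -v[1]); print(b,n,np.round(e[n],1).tolist(),np.round(r[1],1))
    P=[tri(ray('scene',e['scene'][i]),ray('top',e['top'][i])) for i in(0,1)]
    d=P[0][0]-P[1][0]
    print(b,np.round(P[0][0],4),np.round(P[1][0],4),'gaps',P[0][1].round(4),P[1][1].round(4),'len',np.linalg.norm(d).round(4),'yaw',np.degrees(np.arctan2(-d[0],d[1])).round(1),'mid',np.round((P[0][0]+P[1][0])/2,4))
E
python3 - <<'E'
from m import *
im={n:cv2.imread(f'pics/{n}0.png') for n in('scene','top')}
measure(im)
E
```

```text
gun scene [[294.8999938964844, 340.0], [337.79998779296875, 259.3999938964844]] [ 9.5 91.3]
gun top [[165.8000030517578, 223.10000610351562], [234.1999969482422, 232.89999389648438]] [69.   7.4]
gun [0.4851 0.2536 0.2877] [0.4671 0.1387 0.2853] gaps 0.0005 0.0002 len 0.1164 yaw -8.9 mid [0.4761 0.1962 0.2865]
pot scene [[374.6000061035156, 69.4000015258789], [409.0, 13.399999618530273]] [ 7.4 65.7]
pot top [[405.6000061035156, 208.39999389648438], [472.20001220703125, 219.89999389648438]] [67.6  7.3]
pot [ 0.5045 -0.1508  0.2784] [ 0.4827 -0.2647  0.2797] gaps 0.0004 0.0 len 0.1159 yaw -10.9 mid [ 0.4936 -0.2078  0.279 ]
```

```bash
cat > g.py <<'E'
import numpy as np
from workcell import status
from scipy.spatial.transform import Rotation as T
def go(p,yaw):
    o=status.get_obs();R=T.from_quat(o['ee_rot'])
    a=np.radians(yaw);y=np.array([np.cos(a),np.sin(a),0]);z=np.array([0,0,-1.]);G=T.from_matrix(np.c_[np.cross(y,z),y,z])
    print('rot',(R.inv()*G).as_rotvec(degrees=True).round(2),'shift',R.inv().apply(np.array(p)-o['position']).round(4),'pos',o['position'].round(4),'F',o['ft_force'].round(1),'q',o['joint_pos'].round(2),'w',round(o['grip_width'],3),o['clock'])
E
python3 -c "
from g import go
go([.4936,-.2078,.36],-10.9);go([.4761,.1962,.36],-8.9)"
```

```text
rot [-6.000e-02 -3.000e-02 -6.141e+01] shift [ 0.4071 -0.2768 -0.1151] pos [ 0.1899 -0.5951  0.2446] F [ 1.1  0.  -0.9] q [ 1.24  0.33 -0.06  1.46  0.02  1.35 -0.09] w 0.998 0.1
rot [-6.000e-02 -4.000e-02 -6.341e+01] shift [ 0.5132 -0.667  -0.1146] pos [ 0.1899 -0.5951  0.2446] F [ 1.1  0.  -0.9] q [ 1.24  0.33 -0.06  1.46  0.02  1.35 -0.09] w 0.998 0.1
```

Request:
{"api": "play_rows", "payload": {"plan": [0,0,0,0,0,-0.06,1,0,0,0,0,0,-0.115,1,0,0,-61.4,0.407,-0.277,-0.115,1,0,0,-61.4,0.407,-0.277,-0.115,1,0,0,-61.4,0.407,-0.277,-0.115,1,0,0,-61.4,0.407,-0.277,-0.115,1,0,0,-61.4,0.407,-0.277,-0.115,1,0,0,-61.4,0.407,-0.277,-0.115,1,0,0,-61.4,0.407,-0.277,-0.115,1,0,0,-61.4,0.407,-0.277,-0.115,1,0,0,-61.4,0.407,-0.277,-0.115,1,0,0,-61.4,0.407,-0.277,-0.115,1,0,0,-61.4,0.407,-0.277,-0.115,1,0,0,-61.4,0.407,-0.277,-0.115,1,0,0,-61.4,0.407,-0.277,-0.115,1]}}

```text
clock: 1.98
position: [0.4932, -0.2084, 0.3603]
ee_rot: [0.771, 0.636, -0.0, 0.0]
ft_force: [-0.1, -0.2, -0.2]
grip_width: 1.001
grasp_force: 0.0
```

```bash
python3 - <<'E'
from g import go
from workcell import viewer
import cv2,numpy as np
go([.4936,-.2078,.271],-10.9)
a=viewer.camera("scene")[:200,250:570];b=viewer.camera("top")[80:280,300:620]
cv2.imwrite('pics/near.png',cv2.resize(np.hstack([a,b])[:,:,::-1],(800,250)))
E
```

```text
rot [ 0.    0.01 -0.07] shift [0.0007 0.0002 0.0893] pos [ 0.4932 -0.2084  0.3603] F [-0.1 -0.2 -0.2] q [ 0.77  0.13 -0.51  1.48  0.06  1.55  0.07] w 1.001 1.975
```

View pics/near.png

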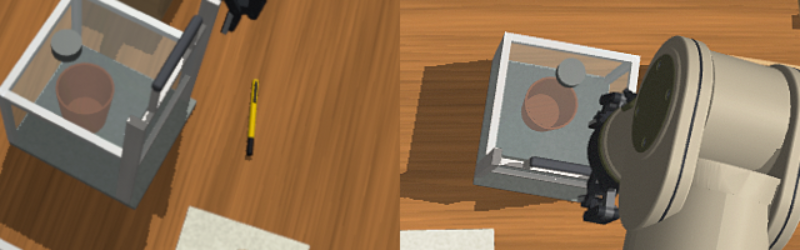

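The left crop shows the gripper at about scene (442,8), and the right crop at about top (464,200). That could be parallax from its height, so I'll check by projecting the TCP.

```bash
python3 - <<'E'
from workcell import viewer
import cv2,numpy as np
for n in('scene','top'):
    M=viewer.camera_model(n);K=np.array([[M['fx'],0,M['cx']],[0,M['fy'],M['cy']],[0,0,1]])
    c,s=np.cos(np.radians(-10.9)),np.sin(np.radians(-10.9)); t=np.array([.4932,-.2084,.36])
    P=[t+[0,0,.0],t+np.r_[c,s,0]*.05,t-np.r_[c,s,0]*.05,t+np.r_[c,s,0]*.05+[0,0,.04],t-np.r_[c,s,0]*.05+[0,0,.04],[.4936,-.2078,.279]]
    print(n,cv2.projectPoints(np.array(P),cv2.Rodrigues(M['R'])[0],M['t'],K,M['D'])[0][:,0].round(0).tolist())
E
```

```text
scene [[401.0, 7.0], [369.0, -8.0], [434.0, 23.0], [372.0, -28.0], [440.0, 5.0], [392.0, 41.0]]
top [[453.0, 210.0], [457.0, 178.0], [448.0, 242.0], [465.0, 174.0], [455.0, 241.0], [439.0, 214.0]]
```

The projection matches both views. Descend and grip.

Request:
{"api": "play_rows", "payload": {"plan": [0,0,0,0.0005,0,0.03,1,0,0,0,0.0005,0,0.06,1,0,0,0,0.0005,0,0.08,1,0,0,0,0.0005,0,0.088,1,0,0,0,0.0005,0,0.088,1,0,0,0,0.0005,0,0.088,0,0,0,0,0.0005,0,0.088,0,0,0,0,0.0005,0,0.088,0,0,0,0,0.0005,0,0.088,0,0,0,0,0.0005,0,0.088,0,0,0,0,0.0005,0,0.088,0], "squeeze": 60}}

```text
clock: 3.45
position: [0.4938, -0.2074, 0.2725]
ee_rot: [0.771, 0.637, 0.0, 0.0]
ft_force: [2.3, 0.4, 2.4]
grip_width: 0.147
grasp_force: 59.8
```

Request:
{"api": "play_rows", "payload": {"plan": [0,0,0,0,0,-0.01,0,0,0,0,0,0,-0.022,0,0,0,0,0,0,-0.034,0,0,0,0,0,0,-0.044,0,0,0,0,0,0,-0.051,0,0,0,0,0,0,-0.055,0,0,0,0,0,0,-0.055,0,0,0,0,0,0,-0.055,0]}}

```text
clock: 4.45
position: [0.4938, -0.2074, 0.3265]
ee_rot: [0.771, 0.637, 0.0, -0.0]
ft_force: [4.7, -2.3, -6.6]
grip_width: 0.148
grasp_force: 59.5
```

```bash
python3 -c "
from g import go
go([.4938,-.2074,.33],-10.9)
from workcell import viewer
import cv2
cv2.imwrite('pics/lift.png',viewer.camera('scene')[:200,250:570,::-1])"
```

```text
rot [-0.02 -0.02  0.01] shift [-0.      0.     -0.0035] pos [ 0.4938 -0.2074  0.3265] F [ 4.7 -2.3 -6.6] q [ 0.78  0.14 -0.51  1.54  0.07  1.48  0.07] w 0.148 4.45
```

View pics/lift.png

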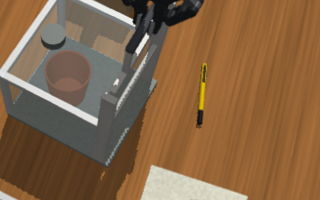

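The bar has risen with the gripper. I'll nudge up a little more to find the stop.

Request:
{"api": "play_rows", "payload": {"plan": [0,0,0,0,0,-0.002,0,0,0,0,0,0,-0.004,0,0,0,0,0,0,-0.004,0]}}

```text
clock: 4.88
position: [0.4938, -0.2074, 0.3302]
ee_rot: [0.771, 0.637, 0.0, -0.0]
ft_force: [6.6, -2.0, -8.9]
grip_width: 0.147
grasp_force: 59.2
```

Request:
{"api": "play_rows", "payload": {"plan": [0,0,0,0,0,0,1,0,0,0,0,0,0,1,0,0,0,0,0,0,1,0,0,0,0,0,0,1,0,0,0,0,0,0,1,0,0,0,0,0,-0.02,1,0,0,0,0,0,-0.05,1,0,0,0,0,0,-0.09,1,0,0,0,0,0,-0.09,1]}}

```text
clock: 6.0
position: [0.4945, -0.2073, 0.4243]
ee_rot: [0.771, 0.637, 0.001, 0.002]
ft_force: [0.9, -0.5, -0.3]
grip_width: 0.997
grasp_force: 0.0
```

```bash
python3 -c "
from g import go
go([.4761,.1962,.42],-8.9)"
```

```text
rot [ 0.28  0.06 -2.  ] shift [ 0.3928 -0.0943  0.0035] pos [ 0.4945 -0.2073  0.4243] F [ 0.9 -0.5 -0.3] q [ 0.76  0.13 -0.51  1.35  0.07  1.67  0.07] w 0.997 6.0
```

Request:
{"api": "play_rows", "payload": {"plan": [0,0,-2,0.393,-0.094,0.003,1,0,0,-2,0.393,-0.094,0.003,1,0,0,-2,0.393,-0.094,0.003,1,0,0,-2,0.393,-0.094,0.003,1,0,0,-2,0.393,-0.094,0.003,1,0,0,-2,0.393,-0.094,0.003,1,0,0,-2,0.393,-0.094,0.003,1,0,0,-2,0.393,-0.094,0.003,1,0,0,-2,0.393,-0.094,0.003,1,0,0,-2,0.393,-0.094,0.003,1,0,0,-2,0.393,-0.094,0.003,1]}}

```text
clock: 7.38
position: [0.476, 0.1954, 0.4183]
ee_rot: [0.76, 0.649, -0.0, 0.0]
ft_force: [0.1, -0.5, 0.1]
grip_width: 0.999
grasp_force: 0.0
```

```bash
python3 - <<'E'
from g import go
from m import *
go([.4761,.1962,.279],-8.9)
im={n:viewer.camera(n)[:,:,::-1] for n in('scene','top')}
for n in im: cv2.imwrite(f'pics/{n}1.png',im[n])
ROI['pot']={'scene':(365,0,450,80),'top':(390,195,500,245)}
measure(im,['pot'])
a=im['scene'][:,150:470];b=im['top'][80:280,100:500]
cv2.imwrite('pics/both.png',np.vstack([cv2.resize(im['scene'],(480,300)),cv2.resize(b,(480,240))]))
E
```

```text
rot [ 0.02  0.02 -0.1 ] shift [ 0.0009 -0.      0.1393] pos [0.476  0.1954 0.4183] F [ 0.1 -0.5  0.1] q [ 0.32  0.13 -0.88  1.39  0.1   1.67 -0.7 ] w 0.999 7.375
pot scene [[393.70001220703125, 24.700000762939453], [409.8999938964844, -1.2999999523162842]] [ 7.6 30.6]
pot top [[410.8999938964844, 204.60000610351562], [483.29998779296875, 217.10000610351562]] [73.5  8. ]
pot [ 0.4939 -0.1306  0.4241] [ 0.487  -0.2788  0.2961] gaps 0.0049 0.0022 len 0.196 yaw -2.7 mid [ 0.4904 -0.2047  0.3601]
```

View pics/both.png

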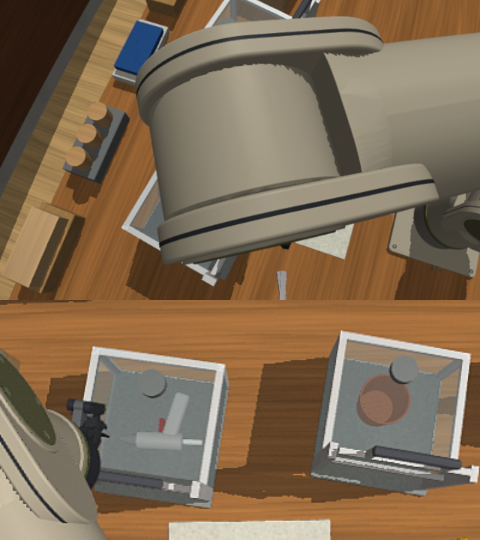

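The arm hides part of the scene view. In the top view the pot bar reads 73.5 px long against 67.6 before, which fits a rise of about 60 mm, and the gun bar lies under the gripper. Descend and grip.

Request:
{"api": "play_rows", "payload": {"plan": [0,0,0,0.001,0,0.04,1,0,0,0,0.001,0,0.08,1,0,0,0,0.001,0,0.11,1,0,0,0,0.001,0,0.13,1,0,0,0,0.001,0,0.138,1,0,0,0,0.001,0,0.138,1,0,0,0,0.001,0,0.138,0,0,0,0,0.001,0,0.138,0,0,0,0,0.001,0,0.138,0,0,0,0,0.001,0,0.138,0,0,0,0,0.001,0,0.138,0,0,0,0,0.001,0,0.138,0]}}

```text
clock: 8.98
position: [0.4762, 0.1973, 0.2806]
ee_rot: [0.76, 0.65, 0.0, 0.0]
ft_force: [2.3, 0.9, 1.1]
grip_width: 0.148
grasp_force: 60.0
```

Request:
{"api": "play_rows", "payload": {"plan": [0,0,0,0,0,0.01,0,0,0,0,0,0,0.022,0,0,0,0,0,0,0.034,0,0,0,0,0,0,0.046,0,0,0,0,0,0,0.055,0,0,0,0,0,0,0.06,0,0,0,0,0,0,0.064,0,0,0,0,0,0,0.064,0,0,0,0,0,0,0.064,0]}}

```text
clock: 10.1
position: [0.4762, 0.1973, 0.2161]
ee_rot: [0.76, 0.65, 0.0, 0.0]
ft_force: [6.5, 0.6, -1.9]
grip_width: 0.149
grasp_force: 59.5
```

Request:
{"api": "play_rows", "payload": {"plan": [0,0,0,0,0,0.002,0,0,0,0,0,0,0.004,0,0,0,0,0,0,0.004,0]}}

```text
clock: 10.48
position: [0.4763, 0.1973, 0.2136]
ee_rot: [0.76, 0.65, 0.0, 0.001]
ft_force: [-0.2, -3.8, 14.5]
grip_width: 0.15
grasp_force: 61.9
```

The upward force shows the bottom is reached. Release, rise, and swing aside for a check.

Request:
{"api": "play_rows", "payload": {"plan": [0,0,0,0,0,0,1,0,0,0,0,0,0,1,0,0,0,0,0,0,1,0,0,0,0,0,0,1,0,0,0,0,0,0,1,0,0,0,0,0,-0.02,1,0,0,0,0,0,-0.06,1,0,0,0,0,0,-0.11,1,0,0,0,0,0,-0.17,1,0,0,0,0,0,-0.2,1,0,0,0,0.06,0,-0.2,1,0,0,0,0.12,-0.02,-0.2,1,0,0,0,0.18,-0.05,-0.2,1,0,0,0,0.23,-0.08,-0.2,1,0,0,0,0.28,-0.12,-0.2,1,0,0,0,0.28,-0.12,-0.2,1,0,0,0,0.28,-0.12,-0.2,1]}}

```text
clock: 12.6
position: [0.4006, 0.4927, 0.412]
ee_rot: [0.76, 0.65, -0.0, 0.0]
ft_force: [0.3, -0.1, 0.4]
grip_width: 1.0
grasp_force: 0.0
```

```bash
python3 - <<'E'
from g import go
from m import *
go([.4761,.1962,.279],-8.9)
im={n:viewer.camera(n)[:,:,::-1] for n in('scene','top')}
ROI['pot']={'scene':(365,0,450,80),'top':(390,195,500,245)}
ROI['gun']={'scene':(270,220,365,360),'top':(145,210,265,260)}
for n in('gun','pot'):
    try: measure(im,[n])
    except Exception as e: print(n,e)
cv2.imwrite('pics/fin.png',np.vstack([cv2.resize(im[n],(480,300)) for n in im]))
E
```

```text
rot [-0.    0.03  0.03] shift [-0.2813  0.1203  0.1331] pos [0.4006 0.4927 0.412 ] F [ 0.3 -0.1  0.4] q [-0.36  0.48 -0.96  1.08  0.39  1.76 -1.34] w 1.0 12.6
gun scene [[296.70001220703125, 340.29998779296875], [335.6000061035156, 267.29998779296875]] [ 8.5 82.8]
gun top [[176.1999969482422, 225.6999969482422], [240.3000030517578, 234.89999389648438]] [64.8  6.8]
gun [0.4848 0.2538 0.2232] [0.4668 0.1388 0.2139] gaps 0.0009 0.0001 len 0.1168 yaw -8.9 mid [0.4758 0.1963 0.2186]
pot scene [[379.1000061035156, 48.29999923706055], [409.8999938964844, -1.899999976158142]] [ 8.4 58.9]
pot top [[411.5, 204.89999389648438], [483.3999938964844, 216.89999389648438]] [72.8  7.9]
pot [ 0.5045 -0.1492  0.3377] [ 0.4872 -0.278   0.2983] gaps 0.0005 0.0023 len 0.1359 yaw -7.7 mid [ 0.4958 -0.2136  0.318 ]
```

View pics/fin.png

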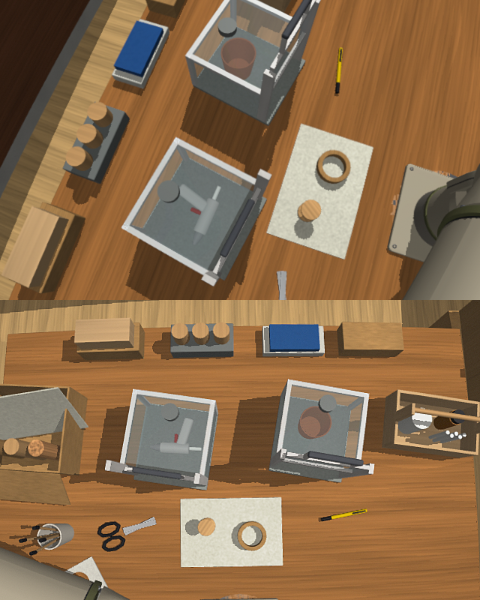

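The final view shows the gun bar at z about 0.219 (shut). The visible end of the pot bar is at z about 0.338, fully up; its other end is clipped by the image edge. The arm is clear of both booths.

```bash
python3 -c "
from workcell import manip
print(manip.hand_in())"
```

```text
the job is handed in; nothing more can be done
None
```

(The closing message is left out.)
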